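Open the push-and-turn cap of the degreaser bottle in the vice

TASK

The degreaser bottle held in the bench vice has its measuring cup parked upside down over the cap: lift the cup off and stand it, still mouth down, in the steel drip tray, set down and not dropped. Then press the bottle's push-and-turn safety cap down, keep it down while twisting it anticlockwise until it comes free, lift it straight up and finish while still holding it in the gripper, level and still, about 8 cm above the open neck. Leave the other things on the bench where they are.

Things in the scene. Friction and masses are not known exactly. Their poses are not given: they have to be found in the camera images.
- vice: grey iron drill-press vice bolted to the bench, with the bottle clamped fast in its jaws (neither moves). Origin on the bench under the bottle's axis. x runs along the vice screw: handle end at -x (to -190 mm), fixed jaw at +x (to +86 mm). 142 mm wide over the flanges, 104 mm over the jaws, which are 86 mm high
- bottle: ivory-white square plastic bottle; same origin and axes as the vice. Body 70 mm square up to 140 mm above the bench, then a round shoulder narrowing from 69 mm across at 136 mm height to 38 mm at 163 mm, then a round neck 34 mm across, 43 mm over its lugs
- bottle_mouth (a point): centre of the rim of the bottle's neck, on the bottle's axis, 191 mm above the bench; axes as the vice's
- cap: black ribbed round safety cap, 51 mm across, 26 mm tall, about 0.04 kg; origin on its axis at its lower edge, z up. Shut, the origin lies 13 mm below bottle_mouth (178 mm above the bench), 15 mm above the shoulder, and its x is within 3 degrees of the vice's x
- cap_top (a point): centre of the cap's top, 204 mm above the bench when shut. Lock: unpressed the cap cannot turn. Push it down 5 to 6 mm (bottoms at 6.5) against a spring, 5 N rising to 11 N, keep it down and turn it anticlockwise seen from above by 65 to 70 degrees (free from 55, firm stop at 77); it then rises 2 mm and lifts straight off: no thread
- cup: white measuring cup, upside down over the cap at the start and hiding it; 42 mm tall, outside 65 mm across at the mouth (68 over its lip), 60 mm at the closed end, which is up; wall 2 mm, closed end 2.5 mm; 0.035 kg. Origin at the centre of its mouth (down), z up. At the start mouth 164.5 mm and top 206.5 mm above the bench, loose round the cap
- tray: steel drip tray fixed on the bench, outside 200 mm (its x) by 160 mm (its y), floor 3 mm thick, rim 18 mm high and 5 mm thick, empty. Origin on the bench under its centre
- spanner: steel combination spanner, 150 mm long, lying between vice and tray; origin at the middle of its length, x along it (a bystander: leave it)
- screwdriver: screwdriver with a black handle, 170 mm long, lying on the far part of the bench (a bystander: leave it)
- screw_jar: glass jar with a steel lid, 60 mm across, 70 mm tall, standing nearest the robot, between vice and tray; origin under its centre (a bystander: leave it)
- tape_roll: roll of masking tape lying flat, 104 mm across, 25 mm high; origin under its centre (a bystander: leave it)
- carton: small closed carton 70 x 100 x 45 mm; origin under its centre (a bystander: leave it)
- spray_can: spray can, 66 mm across, 170 mm tall, standing on the far part of the bench; origin under its centre (a bystander: leave it)
- brush: bench brush, 200 mm long, lying on the far part of the bench (a bystander: leave it)

How it is judged:
By the outcome, as a careful person would: the job done as asked, in the order asked, and still so for the second after the job is handed in, while the arm keeps its last pose, push and grip.
It also fails if it takes over 58 s, if anything falls off the work surface, if the arm or the gripper's body presses on something with over 40 N, if the wrist force passes 120 N, or if a joint passes its speed limit or range.

ROBOT

A 6-joint arm with a two-finger parallel gripper is mounted at the origin on the work surface. World frame = base frame: x ahead of the robot, y to its left, z up, the work surface at z = 0. Lengths are in mm, angles in rad, forces in N, time in s.
With the tool pointing down it reaches from about 250 to 850 mm from the base axis. Payload 12.5 kg.
Tool frame: the origin (TCP) lies at the very end of the fingers, on their centre line; the grasp point (between the pads) lies 19 mm behind it; z points along the fingers, x is the direction in which the jaws open and shut, and the axes are right-handed (so a half turn about z gives the same grasp; the last joint's range is limited). The gripper opens to 93 mm and grips with 3 to 60 N. Pads are 15 mm wide; open, the fingers measure 128 mm over their backs; the gripper's body (75 mm by 188 mm) begins 65 mm behind the grasp point.
Start: joints at [1.074, 0.351, 1.652, -0, 1.139, -0.085], TCP at [220.111, 504.019, 218.633] pointing down, gripper open.
Joint ranges: [-2.75, 2.75], [-0.79, 2.1], [0.01, 2.65], [-1.57, 4.71], [0.07, 3.14], [-2.87, 2.87]. Speed limits (rad/s): [2.22, 2.22, 2.79, 3.14, 3.14, 3.14].

INTERFACE

Orientations are given as a unit quaternion [x, y, z, w].
In Python, from cell import * gives the robot as it stands. The module is installed in compiled form; this text tells all that it offers.
- The arm moves only by the shell command python3 -m crank 'ROWS' [OPENING] [FORCE]. ROWS is JSON, a list that holds one entry, the list of rows, each a list of 4 numbers: the shift along the tool's x, y, z scaled (see below), then the turn about the tool's z scaled (see below). In form: [[[dx, dy, dz, turn], ...]]. A call has exactly 5 rows; each row shifts and turns the commanded pose from where the row before left it, along the tool's axes as they then stand; what a row does not reach is not made up. The controller multiplies each number of a shift by 0.2 m and each number of a turn by pi rad. A row lasts 1/8 s, in which the tool goes at most 62.5 mm and 10.7 degrees, less where a joint would pass 70% of its speed; a pose out of reach is approached as far as the arm can. A call with a number of a shift or a turn outside -1 to 1 is refused whole. A call with a gripper value outside its range is refused whole. OPENING is the closure, from 0 (fully open) to 1 (shut), set as the call begins (- or left out, the last holds). The fingers move at their own pace and stop on an object; FORCE is the grip in N (left out, the last holds). Time passes only in rows, so rows that do not move let the fingers close, or fill a call up. It gives the time, the measured TCP pose, the force and the opening at its end, in the units of the state.
- read_state(): the state, without advancing time (a new reading comes with each control period).
- capture(name): name is "scene" or "top"; returns (picture, depth): 400x640x3 uint8, blue, green, red; 400x640 float32, mm along the optical axis (not along the pixel's ray), 0 where there is no reading.
- camera_model(name): a dict with "fovy" (degrees; the focal length in pixels is half the picture's height over the tangent of half this angle, whatever the lens; pixels are square), "cx", "cy" (the principal point, pixels), "position" and "orientation" of the camera in the world. Camera axes: x right, y down, z forward; pixel columns grow to the right and rows downward; lengths in mm; the calibration is good to about 2 mm. A picture is of the moment at which its call begins. camera_model takes no time and is no camera call.
- close_job(): hands the job in, once; it reports no verdict.
The state is a dict: "t": time; "qpos": joint angles; "qvel": joint speeds; "joint_torque": joint torques, N m; "tool_pos": TCP position; "ee_rot": TCP orientation; "force": force on the tool from outside, world axes, zero at the start; "torque": the same for the moment, N m; "grip_width": opening from 0.0 (shut) to 1.0 (fully open).
Only numpy, scipy, OpenCV 4.12 (cv2) and the standard library are available. Lean on these libraries where they do the work, as an engineer would, in place of code of your own. Each camera call takes 0.05 s, during which the arm holds its last target. There are 200 camera calls.

## Working session

There is one attempt and no reset: what is moved stays moved. The work goes in short steps, Python scripts to look and compute and a shell command to move; the robot and the scene stay as the last step left them, time stands still between calls to the robot, and variables do not carry over. Pictures are saved under pics/ and viewed, about 8 in all and at most 12, crops included, and the job is handed in when it is done.

```bash
mkdir -p pics; cat > h.py <<'E'
from cell import *
import numpy as np, cv2
from scipy.spatial.transform import Rotation as R
def cloud(name):
    im,d=capture(name); m=camera_model(name)
    f=200/np.tan(np.radians(m["fovy"])/2)
    v,u=np.mgrid[0:400,0:640]
    P=np.stack([(u-m["cx"])/f*d,(v-m["cy"])/f*d,d],-1)
    W=P@R.from_quat(m["orientation"]).as_matrix().T+np.array(m["position"])
    W[d==0]=np.nan
    return im,W
E
python3 - <<'E'
from h import *
for n in("scene","top"):
    im,W=cloud(n); cv2.imwrite(f"pics/{n}0.png",im); np.savez(f"{n}0.npz",im=im,W=W)
    m=camera_model(n); print(n,m)
s=read_state(); print(s)
print(R.from_quat(s["ee_rot"]).as_matrix().round(3))
E
```

```text
scene {'fovy': 49.59428676841737, 'cx': 317.3535301870717, 'cy': 197.42847823497206, 'position': array([1419.20907131, -124.18577372, 1270.19571486]), 'orientation': array([ 0.72029822,  0.61740772, -0.20046667, -0.24452257])}
top {'fovy': 57.691956507524445, 'cx': 324.4885888795365, 'cy': 201.47459915293285, 'position': array([ 522.1069571 ,    5.8417592 , 1119.45904497]), 'orientation': array([-0.70265086,  0.71049873, -0.02519914,  0.02895383])}
{'t': 0.1, 'qpos': array([ 1.07440931e+00,  3.51179366e-01,  1.65236050e+00, -3.61539134e-05,
        1.13908498e+00, -8.45922658e-02]), 'qvel': array([-0.00188679, -0.00073227, -0.00197752,  0.00111211, -0.00140804,
        0.00037278]), 'joint_torque': array([ 3.96201840e-04, -4.98036504e+01, -2.85706276e+01,  6.99922512e-02,
        2.39305937e-02, -6.89702256e-05]), 'tool_pos': array([219.97382583, 503.75848392, 218.15674199]), 'ee_rot': array([ 8.36731868e-01,  5.47612559e-01, -4.46375164e-04,  2.59565625e-04]), 'force': array([-0.60769506, -0.48684719, -0.17109217]), 'torque': array([ 0.01941278, -0.03781853,  0.01102564]), 'grip_width': 1.0020028202849005}
[[ 0.4    0.916 -0.   ]
 [ 0.916 -0.4   -0.001]
 [-0.001 -0.    -1.   ]]
```

View pics/top0.png

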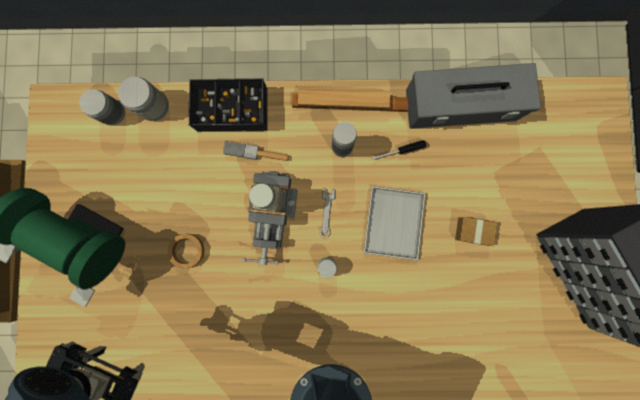

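View pics/scene0.png

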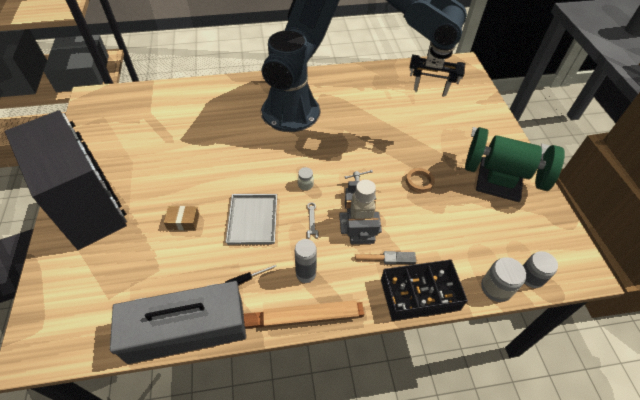

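The top view shows the cup at about (262,196), the tray at (395,223), the spanner at (327,212), the jar at (327,267) and the spray can at (344,140). Now I'll measure these.

```bash
python3 - <<'E'
from h import *
from scipy.optimize import least_squares
for n in("top","scene"):
    z=np.load(n+"0.npz"); W=z["W"]; im=z["im"].astype(int)
    X,Y,Z=W[...,0],W[...,1],W[...,2]
    v,u=np.mgrid[0:400,0:640]
    c0=W[196,262] if n=="top" else W[186,366]
    print(n,"c0",c0.round(1),"bench z",np.nanmedian(Z[250:300,400:480]))
    m=(abs(X-c0[0])<60)&(abs(Y-c0[1])<60)&(Z>198)&(Z<216)
    P=W[m]; c,r=cv2.minEnclosingCircle(P[:,:2].astype(np.float32))
    print("cup top",m.sum(),np.median(Z[m]).round(1),P[:,:2].mean(0).round(1),P.min(0).round(1),P.max(0).round(1),c,r)
    if n=="top":
        def rect(m,l):
            P=W[m][:,:2].astype(np.float32); print(l,m.sum(),cv2.minAreaRect(P),np.nanmedian(Z[m]).round(1))
        rect((u>355)&(u<435)&(v>180)&(v<265)&(Z>11)&(Z<30),"trayrim")
        rect((u>370)&(u<420)&(v>195)&(v<250)&(Z<8)&(Z>1.5)," trayfloor")
        rect((u>240)&(u<310)&(v>165)&(v<230)&(Z>76)&(Z<96),"jaws")
        rect((u>310)&(u<345)&(v>245)&(v<285)&(Z>60),"jar")
        rect((u>325)&(u<362)&(v>115)&(v<165)&(Z>150),"spray")
        rect((u>318)&(u<340)&(v>185)&(v<240)&(Z>3)&(Z<20),"spanner")
    else:
        m=(X>c0[0]-60)&(X<c0[0]+60)&(abs(Y-c0[1])<60)&(Z>168)&(Z<200)
        f=least_squares(lambda p:np.hypot(W[m][:,0]-p[0],W[m][:,1]-p[1])-(32.2-2.5*(W[m][:,2]-165)/42),c0[:2],loss="soft_l1")
        print("cyl",m.sum(),f.x,np.abs(f.fun).mean())
im=cv2.imread("pics/top0.png")[130:290,220:440]; cv2.imwrite("pics/crop1.png",cv2.resize(im,None,fx=3.6,fy=3.6,interpolation=cv2.INTER_CUBIC))
E
```

```text
top c0 [607.9 168.1 206.1] bench z -0.3003366983130036
cup top 448 206.0 [609.8 170.9] [580.3 141.4 198.2] [638.9 201.9 210.5] (609.8154907226562, 171.60992431640625) 30.537635803222656
trayrim 460 ((540.5615234375, -199.76123046875), (165.20632934570312, 204.83087158203125), 82.07943725585938) 17.3
 trayfloor 1780 ((541.1864013671875, -204.57205200195312), (148.35626220703125, 163.99647521972656), 88.75763702392578) 3.4
jaws 872 ((612.0576782226562, 170.80178833007812), (104.06930541992188, 142.2726287841797), 82.97447204589844) 85.2
jar 272 ((411.62548828125, 7.294788360595703), (48.790279388427734, 50.64643096923828), 88.86813354492188) 69.6
spray 469 ((776.3709106445312, -44.29151916503906), (62.22365188598633, 62.273780822753906), 38.0674934387207) 169.0
spanner 340 ((574.164794921875, -2.0907135009765625), (61.7379264831543, 163.01577758789062), 89.20864868164062) 6.6
scene c0 [610.8 173.6 204.9] bench z 3.459363003366434
cup top 249 205.0 [615.9 171.3] [584.8 142.3 198. ] [644.9 200.6 210.6] (614.5377807617188, 171.73870849609375) 30.91334342956543
cyl 141 [612.69214554 172.28905887] 1.3221122715962
```

View pics/crop1.png

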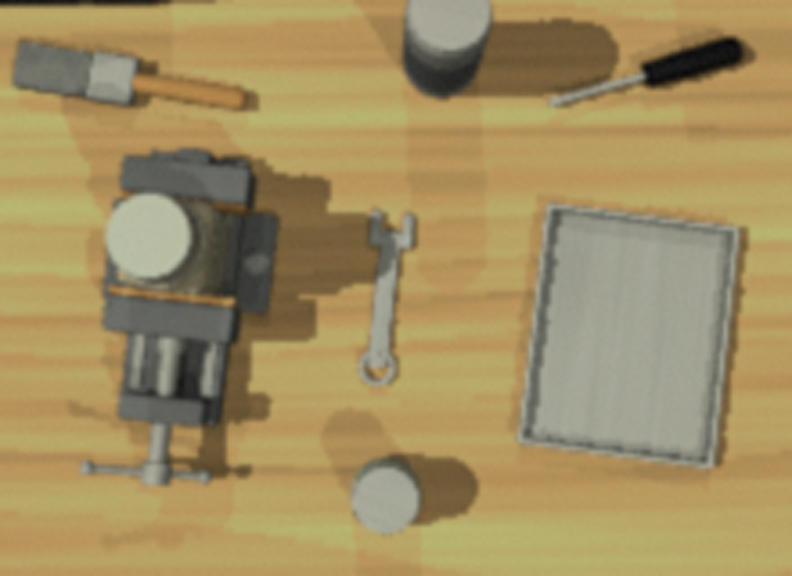

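The crop shows the vice with its handle towards -x and a yaw of about -7°. The cup is at about (611,171.5) and the tray centre at about (541,-201), empty. I'll go above the cup.

```bash
python3 -m crank '[[[0,0,-0.3,0],[-0.08,0.24,-0.1,0],[-0.08,0.24,0,0],[-0.08,0.24,0,0],[-0.08,0.24,0,0]]]' 0 20; python3 -m crank '[[[-0.08,0.24,0,0],[-0.08,0.24,0,0],[-0.08,0.24,0,0],[-0.08,0.24,0,0],[0,0,0,0]]]'
cat >> h.py <<'E'
def go(x,y,z):
    s=read_state(); M=R.from_quat(s["ee_rot"]).as_matrix(); p=s["tool_pos"]
    d=M.T@(np.array([x,y,z])-p)
    print("t",s["t"],"p",p.round(1),"yawx",np.degrees(np.arctan2(M[1,0],M[0,0])).round(1),"tilt",M[:,2].round(4),"q",s["qpos"].round(2),"F",s["force"].round(1),"w",round(s["grip_width"]*93,1),"units",(d/200).round(4))
E
python3 -c "
from h import *
go(611,171.5,260)"
```

```text
t: 0.72
tool_pos: [371.4, 367.2, 298.5]
ee_rot: [0.837, 0.548, -0.0, -0.0]
force: [0.2, -0.2, -0.7]
grip_width: 0.998
t: 1.35
tool_pos: [522.3, 230.9, 297.9]
ee_rot: [0.838, 0.546, -0.001, 0.0]
force: [-0.1, 0.6, 0.0]
grip_width: 1.001
t 1.35 p [522.3 230.9 297.9] yawx 66.2 tilt [-8.e-04 -7.e-04 -1.e+00] q [ 0.33  0.32  1.49 -0.    1.33 -0.82] F [-0.1  0.6  0. ] w 93.1 units [-0.0926  0.5255  0.1892]
```

```bash
python3 -m crank '[[[-0.045,0.265,0.1,0],[-0.045,0.265,0.1,0],[0,0,0,0],[0,0,0,0],[0,0,0,0]]]'; 
python3 -c "
from h import *
go(612,172,173)
im,W=cloud('scene'); cv2.imwrite('pics/s1.png',cv2.resize(im[100:280,280:480],None,fx=3,fy=3))"
```

```text
t: 1.98
tool_pos: [610.0, 175.3, 259.5]
ee_rot: [0.836, 0.548, 0.0, 0.0]
force: [-0.5, 1.2, -0.1]
grip_width: 1.0
t 1.975 p [610.  175.3 259.5] yawx 66.5 tilt [ 9.e-04  4.e-04 -1.e+00] q [ 0.21  0.47  1.37  0.    1.3  -0.95] F [-0.5  1.2 -0.1] w 93.0 units [-0.0112  0.0154  0.4325]
```

View pics/s1.png

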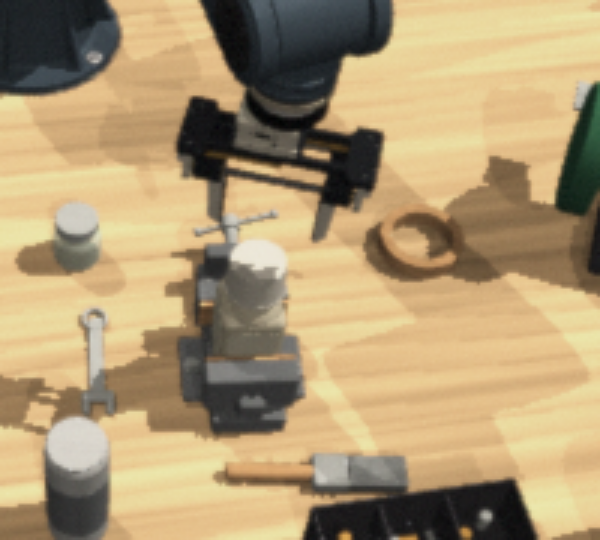

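The gripper is centred over the cup with the fingers either side of it. I'll descend and close gently.

```bash
python3 -m crank '[[[-0.011,0.015,0.11,0],[0,0,0.11,0],[0,0,0.11,0],[0,0,0.1,0],[0,0,0,0]]]'; 
python3 -m crank '[[[0,0,0,0],[0,0,0,0],[0,0,0,0],[0,0,0,0],[0,0,0,0]]]' 1 12
python3 -m crank '[[[0,0,0,0],[0,0,0,0],[0,0,0,0],[0,0,0,0],[0,0,0,0]]]'
python3 -c "
from h import *
go(612,172,260)"
```

```text
t: 2.65
tool_pos: [611.6, 171.3, 172.0]
ee_rot: [0.837, 0.548, -0.001, -0.0]
force: [0.6, -0.7, -0.3]
grip_width: 0.997
t: 3.28
tool_pos: [612.8, 171.0, 173.1]
ee_rot: [0.837, 0.548, 0.0, 0.0]
force: [0.7, 0.4, 4.3]
grip_width: 0.687
t: 3.9
tool_pos: [612.8, 171.0, 172.8]
ee_rot: [0.837, 0.548, 0.0, 0.0]
force: [0.3, 1.7, 4.5]
grip_width: 0.69
t 3.9 p [612.8 171.  172.8] yawx 66.4 tilt [ 5.e-04  2.e-04 -1.e+00] q [ 0.2   0.55  1.46  0.    1.13 -0.96] F [0.3 1.7 4.5] w 64.1 units [ 0.0033 -0.0053 -0.436 ]
```

```bash
python3 -m crank '[[[0,0,-0.05,0],[0,0,-0.1,0],[0,0,-0.15,0],[0,0,-0.15,0],[0,0,0,0]]]' - 15; 
python3 -c "
from h import *
go(541,-201,260)
im,W=cloud('scene'); cv2.imwrite('pics/s2.png',cv2.resize(im[100:280,280:480],None,fx=3,fy=3))"
```

```text
t: 4.53
tool_pos: [613.1, 170.8, 264.7]
ee_rot: [0.837, 0.548, 0.001, 0.001]
force: [0.4, 1.0, -1.1]
grip_width: 0.689
t 4.525 p [613.1 170.8 264.7] yawx 66.4 tilt [ 3.e-03  3.e-04 -1.e+00] q [ 0.2   0.47  1.36 -0.    1.31 -0.96] F [ 0.4  1.  -1.1] w 64.1 units [-1.8481  0.4138  0.0218]
```

View pics/s2.png

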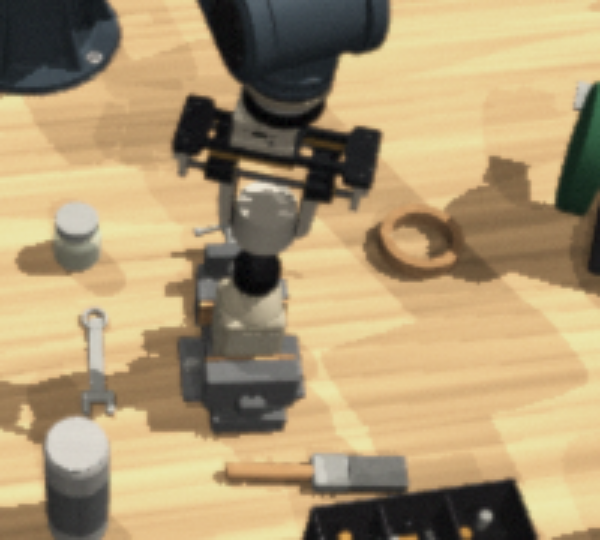

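The cup is held upright and the black cap is exposed at crop pixel (257,270). Next I move to the tray.

```bash
python3 -m crank '[[[-0.1,0.022,0,0],[-0.2,0.045,0,0],[-0.2,0.045,0,0],[-0.2,0.045,0,0],[-0.2,0.045,0,0]]]'; 
python3 -m crank '[[[-0.2,0.045,0,0],[-0.2,0.045,0,0],[-0.2,0.045,0,0],[-0.1,0.02,0,0],[0,0,0,0]]]'
python3 -c "
from h import *
go(541,-201,60)"
```

```text
t: 5.2
tool_pos: [576.1, -12.6, 261.4]
ee_rot: [0.837, 0.547, -0.001, -0.001]
force: [-0.2, -0.3, -0.6]
grip_width: 0.685
t: 5.82
tool_pos: [549.2, -151.9, 262.0]
ee_rot: [0.837, 0.547, -0.0, -0.001]
force: [-0.4, 0.0, 0.3]
grip_width: 0.687
t 5.825 p [ 549.2 -151.9  262. ] yawx 66.3 tilt [-1.2e-03  4.0e-04 -1.0e+00] q [-0.35  0.35  1.55  0.    1.25 -1.51] F [-0.4  0.   0.3] w 63.9 units [-0.2409  0.0625  1.0098]
```

```bash
python3 -m crank '[[[-0.12,0.03,0.1,0],[-0.12,0.03,0.2,0],[0,0,0.25,0],[0,0,0.25,0],[0,0,0.2,0]]]'; 
python3 -m crank '[[[0,0,0.12,0],[0,0,0.04,0],[0,0,0,0],[0,0,0,0],[0,0,0,0]]]'
python3 -c "
from h import *
go(541,-201,11.5)
im,W=cloud('scene'); cv2.imwrite('pics/s3.png',cv2.resize(im[150:270,190:340],None,fx=4,fy=4))"
```

```text
t: 6.45
tool_pos: [541.3, -198.2, 60.5]
ee_rot: [0.836, 0.548, -0.0, -0.001]
force: [-0.0, 0.1, 0.1]
grip_width: 0.691
t: 7.08
tool_pos: [542.2, -199.9, 31.5]
ee_rot: [0.837, 0.548, 0.0, 0.001]
force: [-0.3, 0.1, -0.5]
grip_width: 0.69
t 7.075 p [ 542.2 -199.9   31.5] yawx 66.4 tilt [ 1.3e-03 -6.0e-04 -1.0e+00] q [-0.43  0.65  1.71  0.    0.79 -1.59] F [-0.3  0.1 -0.5] w 64.2 units [-0.0076 -0.0033  0.1002]
```

View pics/s3.png

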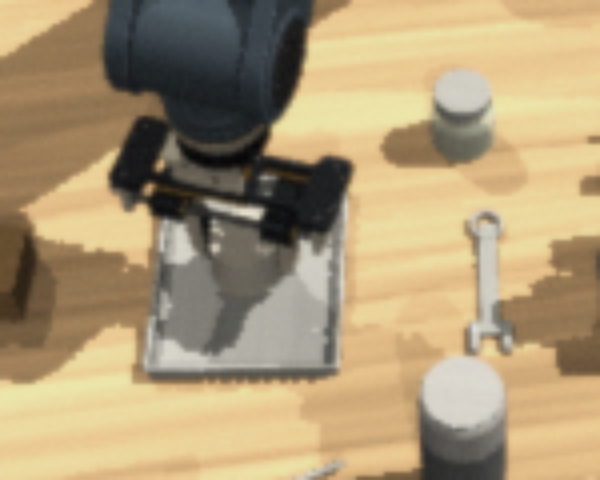

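The cup is still held over the tray, inside the rim. I'll lower it in small rows until there is contact.

```bash
python3 -m crank '[[[0,0,0.05,0],[0,0,0.025,0],[0,0,0.01,0],[0,0,0,0],[0,0,0,0]]]'; 
python3 -m crank '[[[0,0,0.005,0],[0,0,0.005,0],[0,0,0,0],[0,0,0,0],[0,0,0,0]]]'
```

```text
t: 7.75
tool_pos: [541.8, -199.8, 13.7]
ee_rot: [0.837, 0.548, 0.0, 0.0]
force: [-0.9, -0.1, -0.0]
grip_width: 0.689
t: 8.38
tool_pos: [541.8, -199.8, 11.7]
ee_rot: [0.837, 0.548, 0.0, 0.0]
force: [-0.4, 0.1, 0.7]
grip_width: 0.686
```

```bash
python3 -m crank '[[[0,0,0.004,0],[0,0,0,0],[0,0,0,0],[0,0,0,0],[0,0,0,0]]]'; python3 -m crank '[[[0,0,0.004,0],[0,0,0,0],[0,0,0,0],[0,0,0,0],[0,0,0,0]]]'
```

```text
t: 9.0
tool_pos: [541.8, -199.8, 11.5]
ee_rot: [0.837, 0.548, 0.0, 0.0]
force: [-3.3, 0.7, 10.2]
grip_width: 0.688
t: 9.62
tool_pos: [541.9, -199.9, 11.2]
ee_rot: [0.837, 0.548, 0.0, 0.0]
force: [-4.7, 0.2, 15.1]
grip_width: 0.689
```

Contact with the floor. I'll relieve the push, open, and rise.

```bash
python3 -m crank '[[[0,0,-0.004,0],[0,0,0,0],[0,0,0,0],[0,0,0,0],[0,0,0,0]]]'; python3 -m crank '[[[0,0,0,0],[0,0,0,0],[0,0,0,0],[0,0,0,0],[0,0,0,0]]]' 0.1; python3 -m crank '[[[0,0,-0.04,0],[0,0,-0.1,0],[0,0,-0.2,0],[0,0,-0.25,0],[0,0,-0.25,0]]]' 
python3 -m crank '[[[0,0,-0.25,0],[0,0,-0.2,0],[0,0,0,0],[0,0,0,0],[0,0,0,0]]]' 
python3 - <<'E'
from h import *
go(612,172,260)
for n in("top","scene"):
    im,W=cloud(n); X,Y,Z=np.moveaxis(W,-1,0)
    m=(abs(X-612)<40)&(abs(Y-172)<40)&(Z>196)&(Z<212)
    P=W[m]; print(n,"cap",m.sum(),np.median(P,0).round(1),P.min(0).round(1),P.max(0).round(1),cv2.minEnclosingCircle(P[:,:2].astype(np.float32)))
    m=(abs(X-541)<60)&(abs(Y+200)<60)&(Z>35)&(Z<55)
    P=W[m]; print(n,"cup",m.sum(),np.median(P,0).round(1),P.min(0).round(1),P.max(0).round(1))
    if n=="scene": cv2.imwrite('pics/s4.png',cv2.resize(im[120:270,190:410],None,fx=3,fy=3))
E
```

```text
t: 10.25
tool_pos: [541.9, -199.9, 11.3]
ee_rot: [0.837, 0.548, 0.0, 0.0]
force: [-1.9, 0.2, 7.5]
grip_width: 0.691
t: 10.88
tool_pos: [541.7, -199.7, 10.8]
ee_rot: [0.837, 0.548, -0.0, -0.0]
force: [0.1, -0.4, -0.1]
grip_width: 0.9
t: 11.5
tool_pos: [541.6, -199.7, 182.0]
ee_rot: [0.837, 0.548, 0.0, 0.001]
force: [0.4, -0.7, -0.1]
grip_width: 0.905
t: 12.12
tool_pos: [541.2, -199.5, 267.9]
ee_rot: [0.837, 0.548, -0.001, -0.001]
force: [-0.8, 0.0, -0.9]
grip_width: 0.9
t 12.125 p [ 541.2 -199.5  267.9] yawx 66.4 tilt [-1.7e-03  8.0e-04 -1.0e+00] q [-0.43  0.36  1.52  0.    1.27 -1.59] F [-0.8  0.  -0.9] w 83.7 units [ 1.8439 -0.419   0.0403]
top cap 307 [611.  170.9 203.7] [587.9 146.3 196.4] [636.4 194.4 208.2] ((611.9366455078125, 171.20205688476562), 25.038331985473633)
top cup 120 [ 523.7 -192.6   44.8] [ 511.9 -228.8   35.9] [ 544.8 -169.8   49.9]
scene cap 175 [616.3 171.  202.4] [590.9 145.9 196. ] [639.7 197.5 209.9] ((615.147705078125, 171.52284240722656), 26.795059204101562)
scene cup 221 [ 547.  -198.7   43.4] [ 509.9 -227.4   35.6] [ 573.5 -169.1   51.9]
```

View pics/s4.png

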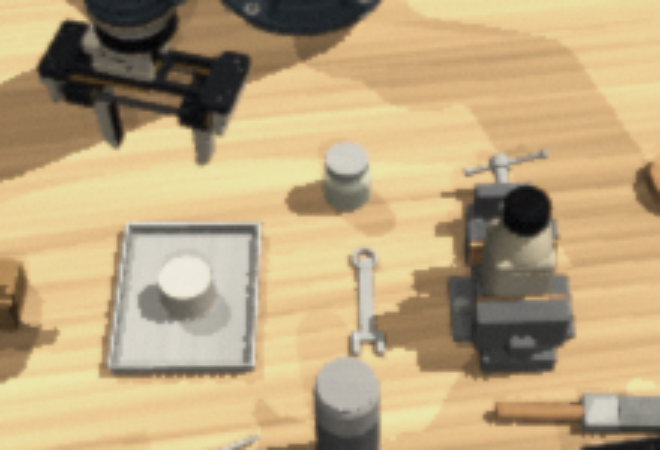

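The cup stands mouth down in the tray at crop pixel (188,285), and the cap is clear. Back to the bottle.

```bash
python3 -m crank '[[[0.1,-0.023,0,0],[0.2,-0.046,0,0],[0.2,-0.046,0,0],[0.2,-0.046,0,0],[0.2,-0.046,0,0]]]' 0; 
python3 -m crank '[[[0.2,-0.046,0,0],[0.2,-0.046,0,0],[0.2,-0.046,0,0],[0.1,-0.02,0,0],[0,0,0,0]]]'
python3 -c "
from h import *
go(612.5,171.2,260)"
```

```text
t: 12.85
tool_pos: [575.7, -15.6, 268.7]
ee_rot: [0.837, 0.548, -0.0, -0.0]
force: [0.3, 0.2, 0.9]
grip_width: 1.002
t: 13.48
tool_pos: [602.7, 123.8, 268.5]
ee_rot: [0.836, 0.548, -0.0, -0.0]
force: [0.8, -0.3, 0.2]
grip_width: 1.001
t 13.475 p [602.7 123.8 268.5] yawx 66.5 tilt [-5.e-04 -2.e-04 -1.e+00] q [ 0.13  0.43  1.41 -0.    1.3  -1.03] F [ 0.8 -0.3  0.2] w 93.1 units [ 0.237  -0.0495  0.0424]
```

```bash
python3 -m crank '[[[0.12,-0.025,0.04,0],[0.117,-0.025,0,0],[0,0,0,0],[0,0,0,0],[0,0,0,0]]]'; 
python3 -c "
from h import *
go(612.5,171.2,172)"
```

```text
t: 14.1
tool_pos: [612.7, 169.7, 261.0]
ee_rot: [0.837, 0.547, 0.0, 0.0]
force: [0.1, 0.1, 0.6]
grip_width: 0.999
t 14.1 p [612.7 169.7 261. ] yawx 66.4 tilt [ 1.e-04 -1.e-04 -1.e+00] q [ 0.2   0.47  1.36 -0.    1.31 -0.96] F [0.1 0.1 0.6] w 92.9 units [ 0.0064 -0.0041  0.4449]
```

```bash
python3 -m crank '[[[0.006,-0.004,0.1,0],[0,0,0.12,0],[0,0,0.12,0],[0,0,0.1,0],[0,0,0,0]]]'; 
python3 -m crank '[[[0,0,0,0],[0,0,0,0],[0,0,0,0],[0,0,0,0],[0,0,0,0]]]' 1 45
python3 -m crank '[[[0,0,0,0],[0,0,0,0],[0,0,0,0],[0,0,0,0],[0,0,0,0]]]'
python3 -c "
from h import *
go(612.5,171.2,166.5)"
```

```text
t: 14.72
tool_pos: [611.8, 171.0, 171.7]
ee_rot: [0.837, 0.547, -0.001, -0.0]
force: [0.0, 0.5, 0.1]
grip_width: 0.998
t: 15.35
tool_pos: [612.5, 171.7, 173.0]
ee_rot: [0.837, 0.548, 0.0, -0.0]
force: [-0.0, 0.7, 1.2]
grip_width: 0.546
t: 15.98
tool_pos: [612.6, 171.7, 173.0]
ee_rot: [0.837, 0.548, 0.0, 0.0]
force: [0.4, 1.2, 2.2]
grip_width: 0.541
t 15.975 p [612.6 171.7 173. ] yawx 66.4 tilt [ 3.e-04  2.e-04 -1.e+00] q [ 0.2   0.55  1.46  0.    1.13 -0.96] F [0.4 1.2 2.2] w 50.3 units [-0.0024  0.0007  0.0323]
```

Cap gripped. Now I press.

```bash
python3 -m crank '[[[0,0,0.01,0],[0,0,0.01,0],[0,0,0.008,0],[0,0,0,0],[0,0,0,0]]]'; python3 -m crank '[[[0,0,0.004,0],[0,0,0,0],[0,0,0,0],[0,0,0,0],[0,0,0,0]]]'
```

```text
t: 16.6
tool_pos: [612.6, 171.7, 168.1]
ee_rot: [0.837, 0.548, 0.0, 0.0]
force: [-1.8, 1.2, 8.9]
grip_width: 0.544
t: 17.23
tool_pos: [612.6, 171.7, 167.4]
ee_rot: [0.837, 0.548, 0.0, 0.0]
force: [-3.2, 1.8, 10.2]
grip_width: 0.543
```

Down 5.6 mm at 10 N, as expected. I'll twist anticlockwise, which is a negative turn about tool z.

```bash
python3 -m crank '[[[0,0,0,-0.02],[0,0,0,-0.04],[0,0,0,-0.04],[0,0,0,-0.04],[0,0,0,0]]]'; python3 -c "
from h import *
go(612.6,171.7,167.4);print(read_state()['torque'])"
```

```text
t: 17.85
tool_pos: [613.2, 171.4, 167.6]
ee_rot: [0.696, 0.718, 0.001, 0.001]
force: [0.3, -0.0, 10.2]
grip_width: 0.542
t 17.85 p [613.2 171.4 167.6] yawx 91.7 tilt [ 2.3e-03 -1.0e-04 -1.0e+00] q [ 0.2   0.56  1.46 -0.    1.12 -1.4 ] F [ 0.3 -0.  10.2] w 50.4 units [ 0.0017 -0.0031  0.0012]
[-0.05387337  0.04636478  0.07020743]
```

```bash
python3 -m crank '[[[0,0,0,-0.04],[0,0,0,-0.04],[0,0,0,-0.04],[0,0,0,-0.04],[0,0,0,0]]]'; python3 -m crank '[[[0,0,0,-0.04],[0,0,0,-0.03],[0,0,0,0],[0,0,0,0],[0,0,0,0]]]'; python3 -c "
from h import *
go(612.6,171.7,167.4);print(read_state()['torque'])"
```

```text
t: 18.48
tool_pos: [613.3, 171.4, 167.7]
ee_rot: [0.496, 0.868, 0.001, 0.001]
force: [0.3, -0.5, 10.1]
grip_width: 0.541
t: 19.1
tool_pos: [613.3, 171.4, 167.7]
ee_rot: [0.399, 0.917, 0.001, 0.001]
force: [0.4, 0.3, 10.2]
grip_width: 0.544
t 19.1 p [613.3 171.4 167.7] yawx 133.0 tilt [ 2.7e-03 -1.0e-04 -1.0e+00] q [ 0.2   0.56  1.46 -0.    1.12 -2.12] F [ 0.4  0.3 10.2] w 50.6 units [ 0.0036 -0.0016  0.0015]
[ 0.00378599 -0.0061775   0.03013403]
```

Turned 66.6° with the press held. I'll lift gently and check for pull.

```bash
python3 -m crank '[[[0,0,-0.01,0],[0,0,-0.01,0],[0,0,-0.01,0],[0,0,-0.01,0],[0,0,0,0]]]'; python3 -m crank '[[[0,0,-0.01,0],[0,0,-0.01,0],[0,0,-0.01,0],[0,0,-0.01,0],[0,0,0,0]]]'; python3 - <<'E'
from h import *
go(612.6,171.7,253); print(read_state()["torque"])
im,W=cloud('scene'); cv2.imwrite('pics/s5.png',cv2.resize(im[140:250,310:420],None,fx=5,fy=5))
E
```

```text
t: 19.73
tool_pos: [612.7, 171.4, 174.6]
ee_rot: [0.399, 0.917, 0.0, 0.0]
force: [2.8, -0.1, 4.1]
grip_width: 0.542
t: 20.35
tool_pos: [612.4, 171.5, 182.6]
ee_rot: [0.399, 0.917, -0.0, -0.0]
force: [-0.4, -2.0, 0.3]
grip_width: 0.544
t 20.35 p [612.4 171.5 182.6] yawx 133.0 tilt [-1.e-04 -2.e-04 -1.e+00] q [ 0.2   0.54  1.45 -0.    1.15 -2.12] F [-0.4 -2.   0.3] w 50.6 units [ 0.      0.0015 -0.3521]
[-0.38498594 -0.0249728  -0.00253608]
```

View pics/s5.png

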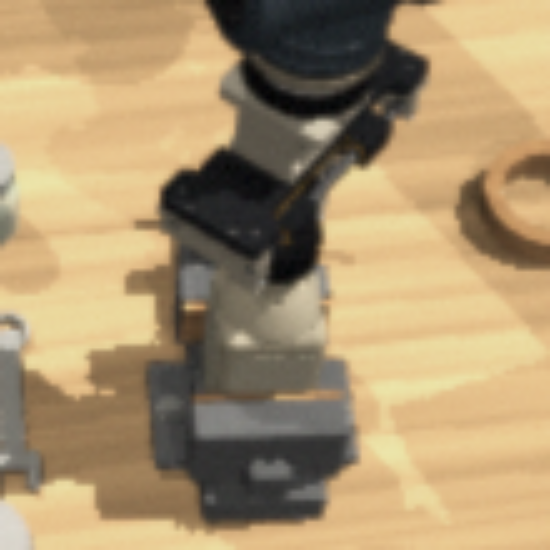

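Little pull, so the cap is coming with the gripper. I'll lift it straight up so the cap's lower edge ends about 80 mm above the rim (TCP about 266).

```bash
python3 -m crank '[[[0,0,-0.04,0],[0,0,-0.06,0],[0,0,-0.08,0],[0,0,-0.08,0],[0,0,-0.08,0]]]'; python3 -m crank '[[[0,0,-0.06,0],[0,0,-0.017,0],[0,0,0,0],[0,0,0,0],[0,0,0,0]]]'; python3 - <<'E'
from h import *
go(612.6,171.7,266)
im,W=cloud('scene'); cv2.imwrite('pics/s6.png',cv2.resize(im[130:240,310:420],None,fx=5,fy=5,interpolation=cv2.INTER_CUBIC))
E
```

```text
t: 21.02
tool_pos: [612.5, 171.7, 251.9]
ee_rot: [0.399, 0.917, 0.0, 0.0]
force: [0.0, 0.3, -0.7]
grip_width: 0.54
t: 21.65
tool_pos: [612.3, 171.6, 265.3]
ee_rot: [0.399, 0.917, -0.0, -0.0]
force: [-0.2, 0.2, -0.6]
grip_width: 0.542
t 21.65 p [612.3 171.6 265.3] yawx 133.0 tilt [-8.e-04 -2.e-04 -1.e+00] q [ 0.2   0.47  1.36  0.    1.32 -2.12] F [-0.2  0.2 -0.6] w 50.4 units [-0.0005  0.0015 -0.0033]
```

View pics/s6.png

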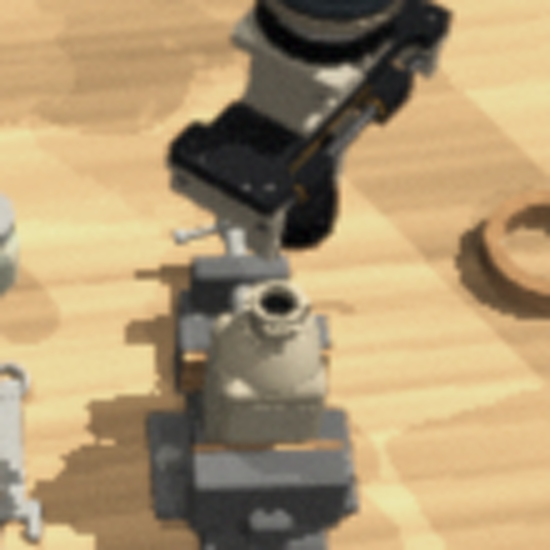

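The open neck shows at crop pixel (280,300) and the cap hangs in the gripper at (315,215). I'll settle, check the cap's lower edge and the cup, then hand in if both are fine.

```bash
python3 -m crank '[[[0,0,0,0],[0,0,0,0],[0,0,0,0],[0,0,0,0],[0,0,0,0]]]'; python3 - <<'E'
from h import *
im,W=cloud('scene'); X,Y,Z=np.moveaxis(W,-1,0)
m=(np.hypot(X-612.5,Y-171.5)<28)&(Z>200)&(Z<310)&(im.max(2)<45)
P=W[m]; print("cap",m.sum(),np.percentile(P[:,2],[2,50,98]).round(1),P.mean(0).round(1))
m=(abs(X-541)<60)&(abs(Y+200)<60)&(Z>35)&(Z<60); print("cup top",np.median(W[m],0).round(1))
go(612.5,171.5,266); print(np.abs(read_state()["qvel"]).max())
E
```

```text
t: 22.32
tool_pos: [612.5, 171.6, 265.8]
ee_rot: [0.399, 0.917, 0.0, 0.0]
force: [0.4, 0.4, -0.5]
grip_width: 0.545
cap 69 [276.1 294.5 299.3] [632.7 175.6 291.7]
cup top [ 546.3 -198.9   43.7]
t 22.375 p [612.5 171.6 265.9] yawx 133.0 tilt [ 1.e-04 -0.e+00 -1.e+00] q [ 0.2   0.47  1.35 -0.    1.32 -2.12] F [-0.9  0.2  0.1] w 50.8 units [-0.0006 -0.0003 -0.0007]
0.0018126234409695154
```

```bash
python3 -c "
from cell import *
print(close_job())"
```

```text
the job is handed in; nothing more can be done
None
```

The job is done and handed in at about 22 s of the 58 s allowed.

- **Cup:** I lifted it off the cap and lowered it into the tray until it touched the floor, then eased the push and released it. It stands mouth down near the tray's centre. Its top reads about 44 mm, against an expected 45 mm.
- **Cap:** I pressed it down 5.6 mm (10 N), turned it anticlockwise 66.6° with the press held, and lifted it straight up. In the last picture the neck is open and the cap is in the gripper.
- **Final pose:** The cap is level and still, with the jaws 50.5 mm apart around it and about 45 N grip. I put its lower edge at about 271 mm, roughly 80 mm above the rim. That comes from the gripper height and assumes the cap did not slip in the fingers.

**Checks:** None failed. The camera only roughly confirms the cap height, with dark cap points from 276 to 299 mm against an expected 271 to 297 mm. The two cameras differed by 3 to 5 mm in x on the bottle's position; the gripper centred itself on both the cup and the cap. I touched none of the other objects, and the ones visible in the later pictures showed no movement, but I did not measure them again.

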